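# Zero the nipping press and set two turns of daylight

## Robot

A 7-joint arm with a two-finger parallel gripper is mounted at the origin on the work surface. World frame = base frame: x ahead of the robot, y to its left, z up, the work surface at z = 0. Lengths are in m, angles in rad, forces in N, time in s.
With the tool pointing down it reaches from about 0.425 to 0.925 m from the base axis. Payload 6.8 kg.
Tool frame: the origin (TCP) lies on the front face of the gripper's body, between the roots of the fingers; the fingertips stand 73 mm ahead of it and the grasp point (between the pads) lies 54 mm ahead of it (env.nose_length is the distance from the TCP to the fingertips, in m); z points along the fingers, y is the line along which they close (so a half turn about z gives the same grasp; the last joint's range is limited). The gripper opens to 85 mm and grips with 20 to 120 N. Pads are 22 mm wide; open, the fingers measure 114 mm over their backs; the gripper's body (76 mm by 85 mm) begins 54 mm behind the grasp point. The pads swing forward as they close: fully open they stand 13 mm farther back than shut.
Start: joints at [-1.3, 0.477, 0.022, 1.555, -0.011, 1.109, -0.083], TCP at [0.25, 0.627, 0.304] pointing down, gripper open.
Joint ranges: [-2.96, 2.96], [-0.34, 2.1], [-1.41, 1.46], [0.24, 2.44], [-1.37, 4.51], [0.17, 1.92], [-2.96, 2.96]. Speed limits (rad/s): [2.39, 2.39, 3.14, 3.14, 3.14, 3.14, 3.14].

## Interface

Orientations are given as a unit quaternion [w, x, y, z].
In Python, from cell import env, kin, camera, calibration, job gives the robot as it stands. The module is installed in compiled form; this text tells all that it offers. Calls block until the motion is done:
- env.reach(position, orientation): joint-space move of the TCP to a pose.
- env.movel(position, velocity=0.15, rot=None, stop_force=None): straight line of the TCP; rot=None keeps the orientation; velocity is the mean speed in m/s. With stop_force (N) it stops when the force on the tool has changed by that much, and returns True; else False.
- env.goto_joints(angles): joint-space move.
- env.grip(opening, f_grip=None): finger opening in m; f_grip is the grip in N (None keeps the last); returns when the fingers have stopped.
- env.dwell(seconds).
- kin.inverse_kinematics(position, orientation): joint angles nearest the present ones, or None.
- env.get_state(): the state.
- camera(name): name is "scene" or "top"; returns (picture, depth): 384x512x3 uint8, blue, green, red; 384x512 float32, m along the optical axis (not along the pixel's ray), 0 where there is no reading.
- calibration(name): a dict with "fx", "fy", "cx", "cy" (pixels), "k1" (the pictures are not rectified: a ray, as slopes to the right and down, at radius r is drawn at 1 + k1 r^2 times it, then the intrinsics apply), "rvec" (rotation vector, rad) and "tvec" (3), from world to camera coordinates, as OpenCV has them. Camera axes: x right, y down, z forward; pixel columns grow to the right and rows downward; lengths in m; the calibration is good to about 2 mm. A picture is of the moment at which its call begins. calibration takes no time and is no camera call.
A pose or a line that the arm cannot do raises env.PlanningError and nothing moves.
- job.job_done(): hands the job in; it is judged then, once.
The state is a dict: "time": time; "qpos": joint angles; "joint_velocities": joint speeds; "joint_torque": joint torques, N m; "tcp_pos": TCP position; "orientation": TCP orientation; "force": force on the tool from outside, world axes, zero at the start; "torque": the same for the moment, N m; "opening": finger opening in m; "gripper_force": force on a finger pad.
Only numpy, scipy, OpenCV 4.12 (cv2) and the standard library are available. Lean on these libraries where they do the work, as an engineer would, in place of code of your own. Each camera call takes 0.05 s, during which the arm holds its last target. There are 200 camera calls.

## Task

Zero the nipping press for the next stack: wind its handwheel clockwise (seen from above) until the platen comes down hard on its stop, then back it off exactly two full turns. Finish while still gripping the red crank handle, holding the wheel steady at that setting so that it cannot drift while the stack is slid in, and leave the tools and jars around it where they are.

Things in the scene. Friction and masses are not known exactly. Their poses are not given: they have to be found in the camera images.
- press: the green bench nipping press, bolted down, origin under the middle of its bed on the table, z up. The bed is 260 (x) by 300 (y) mm with its top 34 mm up, carrying a 6 mm board; two columns stand at y = +125 and -125 mm and carry a crosshead, 50 by 296 mm, whose top is 170 mm up (column nuts to 180 mm). The steel platen, 170 by 190 mm, hangs on a vertical screw through the middle of the crosshead, with the handwheel on top of the screw
- wheel_center (a point): the point on the vertical screw axis in the middle of the handwheel's rim, 207 mm above the table when the press is closed. The dark steel wheel has its rim's centre line at radius 65 mm, the rim being 14 mm thick; its hub and cap nut end 23 mm above this point. Screw, wheel and platen rise together, 6 mm for each turn anticlockwise
- handle: the red crank handle, upright on the rim at 65 mm from the screw axis; origin at its middle, which is 39 mm above the point wheel_center's level. It is round, 58 mm tall (29 mm above and below the origin) and about 26 mm thick, and spins freely on its own vertical pin, so that a gripper may hold it from above and carry it round in a circle without turning itself. It keeps its height on the wheel, so it rises and sinks 6 mm for each turn
- wheel (a joint): turn of the handwheel from the closed stop, rad, counted over all turns: 0 = platen down on its stop (a hard stop), growing anticlockwise seen from above as the press opens, 6.283 to a turn, end of travel 28.3. At 0 the handle lies in the direction of the press's +x axis seen from the screw. It stays where it is left; about 2 to 3 N at the handle turns it
- chisel_red: bystander: a hand chisel 165 mm long and 10 mm thick with a red shank, lying in front of the press; origin under its middle
- chisel_dark: bystander: a dark steel chisel 150 mm long and 10 mm thick, lying to the right of the press by the chiselling board; origin under its middle
- folder: bystander: a white bone folder, 130 x 18 x 5 mm, lying on the front lip of the press bed; origin under its middle
- weight: bystander: a brass paperweight, 52 mm across and 60 mm tall, beside the press; origin under its middle
- glue: bystander: a white glue jar with an orange lid, 58 mm across and 85 mm tall, beside the press; origin under its middle
- mallet: bystander: a round mallet 205 mm tall standing on its dark head (80 mm across), handle up, beside the press; origin under its middle
- paint: bystander: a blue paint can, 60 mm across and 75 mm tall, beside the press; origin under its middle

How it is judged:
By the outcome, as a careful person would: the job done as asked, in the order asked, and still so for the second after the job is handed in, while the arm keeps its last pose, push and grip.
It also fails if it takes over 72 s, if anything falls off the work surface, if the arm or the gripper's body presses on something with over 40 N, if the wrist force passes 120 N, or if a joint passes its speed limit or range.

## Working session

There is one attempt and no reset: what is moved stays moved. The work goes in short steps, each a Python script; the robot and the scene stay as the last script left them, time stands still between calls to the robot, and variables do not carry over. Pictures are saved under pics/ and viewed, at most 10 in all, crops included, and the job is handed in when it is done.

```bash
mkdir -p pics; python3 - <<'E'
from cell import env,camera,calibration
import cv2,numpy as np
for n in("scene","top"):
    p,d=camera(n); cv2.imwrite(f"pics/{n}0.png",p); np.save(f"{n}0.npy",d); print(n,calibration(n))
s=env.get_state();print(s)
E
```

```text
scene {'fx': 470.058368041956, 'fy': 470.058368041956, 'cx': 253.7151102443919, 'cy': 201.06178268112873, 'k1': -0.15349503034630607, 'rvec': array([ 1.84480955,  1.59900125, -0.67630155]), 'tvec': array([-0.051373  , -0.27458763,  1.74796746])}
top {'fx': 368.8683983115223, 'fy': 368.8683983115223, 'cx': 255.69294410553476, 'cy': 193.6105919907369, 'k1': -0.07538069647575929, 'rvec': array([ 2.12514348, -2.1463522 ,  0.22523154]), 'tvec': array([-0.059809  ,  0.56680906,  0.97281078])}
{'time': 0.1, 'qpos': array([-1.30012072,  0.4777099 ,  0.02236712,  1.55629885, -0.01147943,
        1.1092929 , -0.08307303]), 'joint_velocities': array([-0.00196128, -0.00094779, -0.00031946, -0.00192105, -0.00038065,
       -0.00025743,  0.00055991]), 'joint_torque': array([ 5.23297233e-03, -5.97767222e+01,  1.61427397e+00, -2.81953579e+01,
        1.29199092e-02,  5.03314252e-03, -1.69508439e-05]), 'tcp_pos': array([0.24947772, 0.62678699, 0.30305107]), 'orientation': array([-7.77921840e-05,  1.88240445e-01,  9.82122655e-01, -7.86419326e-04]), 'force': array([-0.03068515, -0.68857682, -0.05649017]), 'torque': array([ 0.03134059,  0.0018822 , -0.05381131]), 'gripper_force': 0.0, 'opening': 0.08550728015759164}
```

View pics/scene0.png

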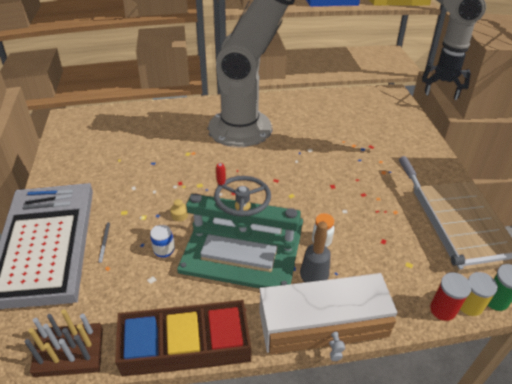

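View pics/top0.png

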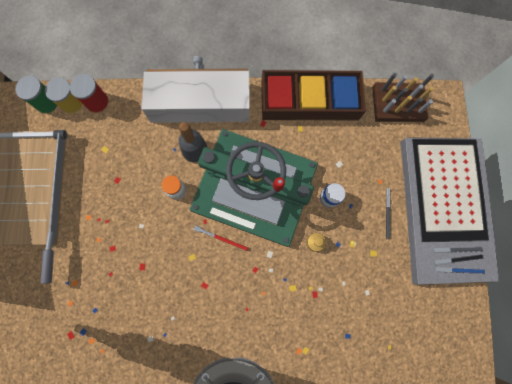

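The press is in front of the arm, with the handle at top (280,184) and scene (221,173). The mallet, glue, paint, weight and chisels surround it. Next I'll measure the wheel, crosshead and handle from depth and colour.

```bash
cat > h.py <<'E'
import cv2,numpy as np
from cell import env,kin,camera,calibration
def cloud(n,d):
    c=calibration(n);K=np.array([[c['fx'],0,c['cx']],[0,c['fy'],c['cy']],[0,0,1]])
    v,u=np.indices(d.shape);px=np.stack([u,v],-1).reshape(-1,1,2).astype(float)
    # ray slope s drawn at s(1+k1 r^2): OpenCV's k1 model
    s=cv2.undistortPoints(px,K,np.array([c['k1'],0,0,0,0])).reshape(d.shape+(2,))
    P=np.dstack([s*d[...,None],d]);R=cv2.Rodrigues(c['rvec'])[0]
    return (P-c['tvec'])@R
def circ(p):
    A=np.c_[2*p,np.ones(len(p))];x=np.linalg.lstsq(A,(p**2).sum(1),rcond=None)[0]
    return x[:2],np.sqrt(x[2]+x[:2]@x[:2])
E
python3 - <<'E'
from h import *
for n in("top","scene"):
    p=cv2.imread(f"pics/{n}0.png");d=np.load(n+"0.npy");W=cloud(n,d);hsv=cv2.cvtColor(p,cv2.COLOR_BGR2HSV)
    H,S,V=hsv[...,0],hsv[...,1],hsv[...,2];ok=d>0
    tab=ok&(W[...,2]<.02)&(abs(W[...,0]-.6)<.2)&(abs(W[...,1])<.4)
    print(n,"table z",np.median(W[tab][:,2]),W[tab][:,2].std())
    red=((H<6)|(H>174))&(S>150)&ok&(W[...,2]>.19)&(W[...,2]<.35)&(W[...,0]>.3)&(abs(W[...,1])<.3)
    print("red",red.sum(),np.median(W[red],0),W[red].min(0),W[red].max(0))
    rc=np.median(W[red],0)
    near=(np.hypot(W[...,0]-rc[0],W[...,1]-rc[1])<.17)&ok
    rim=near&(S<110)&(V<140)&(W[...,2]>.2)&(W[...,2]<.255)
    q=W[rim]
    for _ in range(8):
        c,r=circ(q[:,:2]);e=abs(np.hypot(*(q[:,:2]-c).T)-.065);q=W[rim][abs(np.hypot(*(W[rim][:,:2]-c).T)-.065)<max(.009,np.median(e)*1.5)]
    print("rim",len(q),c,r,np.percentile(q[:,2],[5,50,95]))
    # plane of rim
    print("handle dir",np.degrees(np.arctan2(*(rc[:2]-c)[::-1])),np.hypot(*(rc[:2]-c)))
    g=near&(H>60)&(H<95)&(S>70)
    for lo,hi in((.16,.185),(.025,.045)):
        m=(g&(W[...,2]>lo)&(W[...,2]<hi));x=W[m][:,:2].astype(np.float32)
        if len(x)>20: print("green",lo,len(x),cv2.minAreaRect(x),np.median(W[m][:,2]))
E
```

```text
top table z 0.00035973726145515657 0.002407153524752094
red 96 [ 0.54498794 -0.10827836  0.27642518] [ 0.53847015 -0.11968766  0.23675698] [ 0.56145474 -0.09899879  0.28154993]
rim 919 [ 0.59253232 -0.06172972] 0.06462662752800709 [0.2127691  0.21715484 0.22031061]
handle dir -135.60631115624432 0.06653754410723677
green 0.16 1109 ((0.5872316360473633, -0.07910275459289551), (0.25410008430480957, 0.05117008090019226), 69.48175048828125) 0.1698814401118195
green 0.025 2061 ((0.5857295393943787, -0.07962101697921753), (0.2574213445186615, 0.25542736053466797), 69.47249603271484) 0.03413706849524585
scene table z 0.0005909500166296513 0.2380435292326336
red 148 [ 0.56111288 -0.11481278  0.25926638] [ 0.5510561  -0.12534441  0.20838284] [ 0.58127047 -0.08712366  0.28079517]
rim 738 [ 0.59778431 -0.06658121] 0.06471650108753099 [0.21027004 0.21639838 0.21997858]
handle dir -127.24646190399679 0.06058942069435744
green 0.16 827 ((0.5923757553100586, -0.08142596483230591), (0.2532404065132141, 0.04962566867470741), 69.67335510253906) 0.16926885732045963
green 0.025 1585 ((0.6162736415863037, -0.09284894168376923), (0.2554691433906555, 0.20527443289756775), 68.4613265991211) 0.0351647232195063
```

```bash
cat >> h.py <<'E'
from scipy.spatial.transform import Rotation as R_
PSI=np.radians(-20.5)
def quat(a):
    x,y,z,w=(R_.from_euler('z',a)*R_.from_euler('x',np.pi)).as_quat();return np.array([w,x,y,z])
def st(): 
    s=env.get_state();return s['time'],s['tcp_pos'],s['force'],s['qpos'],s['opening'],s['gripper_force']
E
python3 - <<'E'
from h import *
for n in("top","scene"):
    p=cv2.imread(f"pics/{n}0.png");d=np.load(n+"0.npy");W=cloud(n,d);hsv=cv2.cvtColor(p,cv2.COLOR_BGR2HSV)
    H,S=hsv[...,0],hsv[...,1]
    red=((H<6)|(H>174))&(S>150)&(d>0)&(W[...,2]>.268)&(W[...,2]<.3)&(np.hypot(W[...,0]-.55,W[...,1]+.11)<.04)
    x=W[red][:,:2].astype(np.float32);print(n,len(x),cv2.minEnclosingCircle(x),np.percentile(W[red][:,2],[10,50,90]))
c=np.array([.595,-.064])
for a in(PSI,PSI+np.pi):
    Q=[kin.inverse_kinematics(np.r_[c+.065*np.array([np.cos(t),np.sin(t)]),.312],quat(a)) for t in np.linspace(0,6.28,13)]
    print(np.degrees(a),[None if q is None else np.round(q[[3,5,6]],2) for q in Q[::3]])
E
```

```text
top 67 ((0.5503880977630615, -0.11093410104513168), 0.0113439429551363) [0.27264141 0.27785062 0.28056551]
scene 48 ((0.556659460067749, -0.11490628123283386), 0.010181746445596218) [0.26959876 0.27490613 0.27985761]
-20.5 [array([ 1.62,  1.21, -1.43]), array([ 1.79,  1.1 , -1.63]), array([ 1.93,  1.04, -1.59]), array([ 1.76,  1.18, -1.25]), array([ 1.62,  1.21, -1.43])]
159.5 [array([1.61, 1.12, 1.45]), array([1.77, 1.06, 1.28]), array([1.92, 1.02, 1.41]), array([1.75, 1.08, 1.62]), array([1.6 , 1.12, 1.45])]
```

```bash
python3 - <<'E'
from h import *
q=quat(PSI);h=np.array([.552,-.1115])
env.reach(np.r_[h,.42],q);print(st()[0],st()[2])
print(env.movel(np.r_[h,.312],.12,stop_force=12)); print(st()[:3])
env.grip(.02,f_grip=60);print(st())
p,d=camera("top");cv2.imwrite("pics/top1.png",cv2.resize(p[90:290,150:400],None,fx=2,fy=2))
ax=np.array([np.cos(PSI+np.pi/2),np.sin(PSI+np.pi/2)])
F0=st()[2];p0=st()[1]
env.movel(p0+np.r_[ax*.001,0],.02);F1=st()[2];print("stiff",F0,F1,st()[1]-p0,st()[0])
E
```

```text
2.9417 [-0.19005309 -0.42550722 -0.17631708]
False
(3.9917, array([ 0.5524075 , -0.11173477,  0.31270761]), array([ 0.45120232,  0.38655201, -0.64544486]))
(4.5833, array([ 0.55177078, -0.11257144,  0.31251683]), array([-3.03647991, -2.76259073,  5.64766919]), array([-0.6405993 ,  0.40896814,  0.9615092 ,  1.86205077, -0.38033229,
        1.06789426, -1.4593841 ]), 0.024334937878061857, 58.660821318626404)
stiff [-3.22598607 -2.81826565  6.19035331] [-1.90244899 -4.63791294  2.08160664] [1.11336148e-06 9.15849332e-05 3.53726358e-05] 4.8833
```

View pics/top1.png

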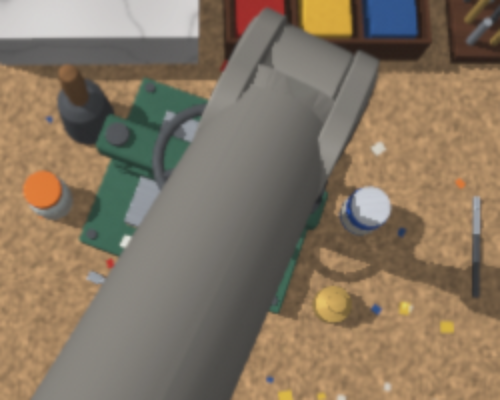

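The picture shows the arm over the wheel, gripping at (about) the handle; the bystanders look untouched. The arm is compliant, so I'll start turning clockwise and fit the circle from the TCP positions.

```bash
python3 - <<'E'
from h import *
t,p,F,*_=st();c=np.array([.595,-.064]);th=np.arctan2(*(p[:2]-c)[::-1]);z=.3127;P=[p];r=.065
print(np.degrees(th))
for i in range(13):
    th-=np.radians(15);z-=.006*15/360
    hit=env.movel(np.r_[c+r*np.array([np.cos(th),np.sin(th)]),z],.1,stop_force=30)
    t,p,F,*_=st();P.append(p)
    e=np.array([np.cos(th),np.sin(th)]);tn=np.array([-e[1],e[0]])
    print(i,round(t,2),round(np.degrees(th),1),"act",round(np.degrees(np.arctan2(*(p[:2]-c)[::-1])),1),"Frad %.1f Ftan %.1f Fz %.1f"%(F[:2]@e,F[:2]@tn,F[2]),hit)
    if hit:break
P=np.array(P);np.save("P.npy",P);print(circ(P[:,:2]))
E
```

```text
-131.70334954465616
0 5.2 -146.7 act -147.8 Frad 3.2 Ftan -2.4 Fz 2.9 False
1 5.52 -161.7 act -162.6 Frad -0.1 Ftan -2.0 Fz -0.7 False
2 5.83 -176.7 act -177.3 Frad -4.5 Ftan -2.3 Fz -4.5 False
3 6.15 -191.7 act 168.2 Frad -6.5 Ftan -1.7 Fz -6.7 False
4 6.47 -206.7 act 153.4 Frad -5.3 Ftan -2.1 Fz -6.5 False
5 6.78 -221.7 act 138.1 Frad -4.8 Ftan -1.7 Fz -5.9 False
6 7.1 -236.7 act 122.6 Frad -4.4 Ftan -1.7 Fz -4.7 False
7 7.42 -251.7 act 107.3 Frad -4.8 Ftan -1.9 Fz -4.2 False
8 7.73 -266.7 act 92.2 Frad -5.1 Ftan -1.6 Fz -2.9 False
9 8.05 -281.7 act 77.5 Frad -4.3 Ftan -2.6 Fz -2.1 False
10 8.37 -296.7 act 62.9 Frad -4.0 Ftan -2.8 Fz -0.9 False
11 8.68 -311.7 act 48.3 Frad -2.9 Ftan -2.2 Fz -1.9 False
12 9.0 -326.7 act 33.4 Frad -2.2 Ftan -2.0 Fz -0.2 False
(array([ 0.59583814, -0.06481632]), np.float64(0.06495345054797988))
```

```bash
cat >> h.py <<'E'
def run(c,th,z,dth,n,fmax,v=.08,r=.065):
    P=[];D=[]
    for i in range(n):
        th+=dth;z+=.006*dth/(2*np.pi)
        e=np.array([np.cos(th),np.sin(th)]);tn=np.array([-e[1],e[0]])
        env.movel(np.r_[c+r*e,z],v);t,p,F,*_=st();P.append(p)
        ft=F[:2]@tn;a=np.arctan2(*(p[:2]-c)[::-1])
        D.append((t,np.degrees(th),np.degrees(a),F[:2]@e,ft,F[2],p[2]))
        if abs(ft)>fmax:break
    return th,z,np.array(P),np.array(D)
np.set_printoptions(precision=4,suppress=True)
E
python3 - <<'E'
from h import *
c=np.array([.5958,-.0648]);p=st()[1]
th,z,P,D=run(c,np.arctan2(*(p[:2]-c)[::-1]),.3127-.006*195/360,np.radians(-6),20,20)
print(D.round(1)[:,:6]);print(np.degrees(th),z);np.save("P2.npy",P)
print(circ(np.r_[np.load("P.npy"),P][:,:2]),st())
E
```

```text
[[  9.2  28.4  28.7  -2.1  -1.4  -0.3]
 [  9.5  22.4  22.4  -1.7  -1.1   0.5]
 [  9.8  16.4  16.2  -0.7  -2.1  -0.5]
 [ 10.   10.4  10.1   0.1  -1.7  -1. ]
 [ 10.2   4.4   4.    1.4  -1.3  -0.7]
 [ 10.5  -1.6  -2.2   1.   -1.4  -1.1]
 [ 10.8  -7.6  -8.5   2.2  -1.9  -1.4]
 [ 11.  -13.6 -14.6   2.4  -2.2  -2.5]
 [ 11.2 -19.6 -20.7   2.6  -2.1  -2.9]
 [ 11.5 -25.6 -21.3   4.4  10.8  -1.3]
 [ 11.8 -31.6 -21.9   3.2  23.2  -3.5]]
-31.600853474325636 0.3083500000000001
(array([ 0.5959, -0.0649]), np.float64(0.06500693622847326)) (11.75, array([ 0.6561, -0.089 ,  0.3086]), array([14.842 , 18.0948, -3.4847]), array([-0.5313,  0.5808,  0.8666,  1.6281, -0.4889,  1.1543, -1.4626]), 0.024159053408444865, 61.26574516296387)
```

The stop was met at about −20.8°, which matches the press axis, and at the expected height. I'll hold the push briefly, then back off two turns.

```bash
python3 - <<'E'
from h import *
c=np.array([.5959,-.0649]);env.dwell(.3);print(st()[1:3])
th=np.radians(-20.8);z=.3085;tgt=th+4*np.pi
th,z,P,D=run(c,th,z,np.radians(15),47,25,.1)
print(D[::4].round(1)[:,:6],len(D))
th,z,P2,D2=run(c,th,z,np.radians(3),5,25,.03)
print(D2.round(2));env.dwell(.3)
p=st()[1];print("act",np.degrees(np.arctan2(*(p[:2]-c)[::-1])),"target",np.degrees(tgt)-720,"cmd",np.degrees(th)-720,circ(P[:,:2]),st())
E
```

```text
(array([ 0.6561, -0.089 ,  0.3086]), array([14.6804, 17.3066, -3.2679]))
[[  12.5   -5.8   -5.3    2.5    0.6   -2. ]
 [  13.8   54.2   54.4    3.8    1.5    0.3]
 [  15.   114.2  114.7    2.2    1.3    1. ]
 [  16.3  174.2  174.6    2.7    1.4   -1.7]
 [  17.6  234.2 -125.6    2.6    1.    -1.4]
 [  18.8  294.2  -64.5    5.4    1.5   -4.2]
 [  20.1  354.2   -5.3    5.     1.1   -2.5]
 [  21.4  414.2   54.4    3.7    1.3   -0.2]
 [  22.6  474.2  114.8    4.     1.4    1.7]
 [  23.9  534.2  174.6    1.6    0.4    0.2]
 [  25.2  594.2 -125.6    2.4    1.5   -2.2]
 [  26.4  654.2  -64.5    5.6    1.2   -4.8]] 47
[[ 27.32 687.2  -32.86   5.17   0.88  -3.33   0.32]
 [ 27.59 690.2  -29.98   4.63  -0.43  -2.69   0.32]
 [ 27.86 693.2  -26.7    4.58  -1.59  -3.48   0.32]
 [ 28.12 696.2  -23.57   4.62  -1.65  -1.8    0.32]
 [ 28.39 699.2  -20.54   4.87  -0.39  -2.28   0.32]]
act -20.570065664266743 target -20.800000000000068 cmd -20.800000000000296 (array([ 0.596, -0.065]), np.float64(0.06491811027228286)) (28.6917, array([ 0.6568, -0.0878,  0.3206]), array([ 3.8862, -2.4335, -2.8521]), array([-0.5523,  0.5831,  0.8972,  1.6107, -0.4835,  1.1847, -1.4776]), 0.024225900656551495, 61.695696115493774)
```

```bash
python3 - <<'E'
from h import *
p,d=camera("scene");cv2.imwrite("pics/s2.png",np.hstack([cv2.resize(cv2.imread("pics/scene0.png")[140:300,80:360],(400,230)),cv2.resize(p[140:300,80:360],(400,230))]))
E
```

```text
(no output)
```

View pics/s2.png

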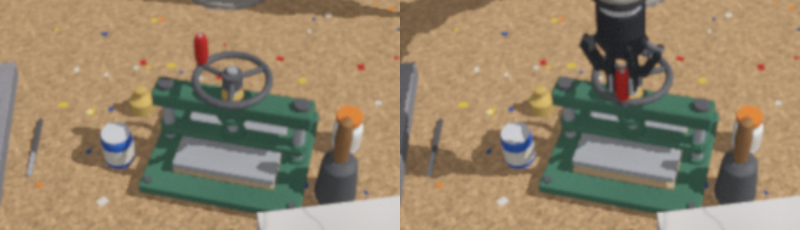

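The right half shows the gripper still on the red handle at (622,83), which lies along the press's +x. The wheel and platen have risen, and the paint can, weight, glue jar, mallet and dark chisel haven't moved. I'm handing it in.

```bash
python3 -c "
from cell import job
print(job.job_done())"
```

```text
the job is handed in; nothing more can be done
None
```

I wound the press down onto its hard stop and backed it off two full turns, ending within about 0.3° of that setting, then handed it in at about 29 s with the gripper still holding the handle; the tools and jars in the last picture had not moved, though the red chisel and bone folder were out of that view.

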